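# Hold down the recessed over-temperature reset of a dry-block heater

## Robot

A 6-joint arm with a two-finger parallel gripper is mounted at the origin on a cart in front of the work surface, level with it; the furniture and walls round the work are solid. World frame = base frame: x ahead of the robot, y to its left, z up, the work surface at z = 0. Lengths are in m, angles in rad, forces in N, time in s.
With the tool pointing down it reaches from about 0.3 to 0.875 m from the base axis. Payload 6.4 kg.
Tool frame: the origin (TCP) lies between the finger pads; the fingertips stand ctrl.tip_extent ahead of it and the grasp point (between the pads) is the TCP (ctrl.tip_extent is the distance from the TCP to the fingertips, in m); z points along the fingers, y is the line along which they close (so a half turn about z gives the same grasp; the last joint's range is limited). The gripper opens to 85 mm and grips with 20 to 120 N. Pads are 22 mm wide; open, the fingers measure 114 mm over their backs; the gripper's body (76 mm by 85 mm) begins 54 mm behind the grasp point. The pads swing forward as they close: fully open they stand 13 mm farther back than shut.
Start: joints at [-1.432, 0.181, 1.607, -0, 1.354, -0.206], TCP at [0.194, -0.541, 0.25] pointing down, gripper open.
Joint ranges: [-2.99, 2.99], [-0.89, 2.07], [0.3, 2.58], [-1.14, 4.28], [0, 2.63], [-3.12, 3.12]. Speed limits (rad/s): [2.57, 2.57, 3.01, 3.14, 3.14, 3.14].

## Interface

Orientations are given as a unit quaternion [w, x, y, z].
In Python, from bench import ctrl gives the robot as it stands.
- The arm moves only by the tool send_rows, never from a script. Its arguments are lists of equal length, an entry for each row: "dr": the turn, a rotation vector about the tool's x, y, z in units of 6 degrees (1.0 is 6 degrees), a list of three; "xyz": the shift along the tool's x, y, z in cm, a list of three; "jaw": the opening in per cent of the stroke, from 0 (shut) to 100 (fully open). In form: {"dr": [[wx, wy, wz], ...], "xyz": [[dx, dy, dz], ...], "jaw": [jaw, ...]}. A call has exactly 8 rows; each row is the pose to reach, as a shift and turn from the pose commanded when the call began, along the tool's axes at that moment; what a row does not reach only later rows make up. A row lasts 1/8 s, in which the tool goes at most 62.5 mm and 10.7 degrees, less where a joint would pass 70% of its speed; a pose out of reach is approached as far as the arm can. A call with a gripper value outside its range is refused whole. The fingers move at their own pace and stop on an object; the grip force is fixed at half the most. Time passes only in rows, so rows that repeat a pose let the fingers close, or fill a call up. It gives the time, the measured TCP pose, the force, the opening and the grip force at its end, in the units of the state.
- ctrl.get_obs(): the state, without advancing time (a new reading comes with each control period).
- ctrl.camera(name): name is "scene" or "top" or "wrist"; returns the picture (420x560x3 uint8, red, green, blue); there is no depth.
- ctrl.calibration(name): a dict with "camera_matrix" (3x3 intrinsics, pixels), "world_from_camera" (4x4, takes a point from camera to world coordinates). Camera axes: x right, y up, looking along -z (the intrinsics and any distortion apply to the point x, -y, -z); pixel columns grow to the right and rows downward; lengths in m; the calibration is good to about 2 mm. A picture is of the moment at which its call begins: read the wrist's pose just before it. calibration takes no time and is no camera call; for the wrist camera it gives the pose at the moment of the call.
- ctrl.hand_in(): hands the job in; it is judged then, once.
The state is a dict: "time_s": time; "q": joint angles; "dq": joint speeds; "joint_efforts": joint torques, N m; "eef_pos": TCP position; "eef_rot": TCP orientation; "wrist_force": force on the tool from outside, world axes, zero at the start; "torque": the same for the moment, N m; "opening": opening from 0.0 (shut) to 1.0 (fully open); "grasp_force": force on a finger pad.
Only numpy, scipy, OpenCV 4.12 (cv2) and the standard library are available. Lean on these libraries where they do the work, as an engineer would, in place of code of your own. Each camera call takes 0.05 s, during which the arm holds its last target. There are 200 camera calls.

## Task

The dry-block heater's over-temperature cut-out has tripped and has to be reset. Slide the guard on the heater's service strip all the way open, then draw the reset probe out of its stand, pass it through the red-ringed port and press the recessed reset button well down without forcing it. Keep it down for at least two seconds and finish still holding the probe on the pressed button; leave the blue-ringed calibrate button and the things lying around alone.

Things in the scene. Friction and masses are not known exactly. Their poses are not given: they have to be found in the camera images.
- heater: White dry-block heater, fixed to the bench, 260 mm deep (its x), 272 mm wide (its y), top deck 90 mm above the bench. Origin on its underside; own x points from its sloping control panel (at x = -105 to -155 mm, nearest the robot) to its back (x = +105 mm), own y to its left. Left on top is an aluminium heating block with tubes (top of the caps 109 mm high); right, along y = -85 mm, runs the service strip with the sliding guard. Two button ports lie under the closed guard.
- guard (a joint): Sliding guard of the service strip: a dark steel plate 50 mm long (along heater x), 63 mm wide and 3 mm thick (top 94.5 mm above the bench) in an aluminium track whose rails rise to 99 mm. 0 = closed over both ports, 0.070 m = fully open (slid along the heater's +x, away from the robot). It may start a little ajar. Friction about 1.2 N; it stays where it is left.
- guard_grip (a point): Centre of the guard's orange upright grip rib: 10 mm thick along heater x, 40 mm long along heater y, 20 mm tall (its top 10 mm above this point, the guard plate's top 10 mm below it). Moves with the guard.
- reset_port (a point): Centre of the mouth of the red-ringed port, at deck height (90 mm above the bench), axes as the heater's; a straight vertical round bore 14 mm across and 30 mm deep. The red reset button's top lies 24 mm below this point, on the bore's axis.
- reset (a joint): Red reset button (12 mm across) in the bore: 0 = up, 0.006 m = fully down. Spring: about 2.4 N to start it moving, 6 N fully down; it comes up when let go.
- calibrate_port (a point): Centre of the mouth of the blue-ringed port, the same as the reset port, 28 mm from it on the heater's -y side.
- calibrate (a joint): Blue calibrate button in the blue-ringed port, same travel and spring as the reset button; not to be pressed.
- probe: Reset probe standing upright in its stand, about 50 g: round green handle 14 mm across and 70 mm long with a 21 mm flange at its lower end, and below it a straight round steel rod 6 mm across and 50 mm long. Origin half-way up the handle, on the axis; own z runs from the tip to the handle.
- probe_grip (a point): Centre of the probe's handle, the place to grasp it (95 mm above the bench in the stand; handle from 35 mm below to 35 mm above).
- probe_tip (a point): Tip of the probe's rod, 85 mm below the handle's centre along the probe's axis.
- stand_mouth (a point): Top of the probe's stand, 60 mm above the bench: a fixed black tube 28 mm across with a 9 mm bore 50 mm deep on a dark round foot 64 mm across. The probe's flange rests on it.
- sample_box: Blue sample box with clear lid, 96 x 125 x 65 mm, loose, behind the stand; bystander. Origin at the centre of its underside.
- timer: White bench timer, 66 x 66 x 18 mm, loose, in front of the stand; bystander. Origin at the centre of its underside.
- marker_3: Marker pen with blue cap, 143 mm long, 14 mm high, loose, to the right of the stand; bystander. Origin at the centre of its underside.
There are look-alikes about, which are no part of the job. Several things have the shape of the probe; the one meant has the colours described above.

How it is judged:
By the outcome, as a careful person would: the job done as asked, in the order asked, and still so for the second after the job is handed in, while the arm keeps its last pose, push and grip.
It also fails if it takes over 61 s, if anything falls off the work surface, if the arm or the gripper's body presses on something with over 40 N, if the wrist force passes 120 N, or if a joint passes its speed limit or range.

## Working session

There is one attempt and no reset: what is moved stays moved. The work goes in short steps, Python scripts to look and compute and a tool call to move; the robot and the scene stay as the last step left them, time stands still between calls to the robot, and variables do not carry over. Pictures are saved under pics/ and viewed, at most 10 in all, crops included, and the job is handed in when it is done.

Besides the shell and the picture viewer there is one more tool, called after "Call:" by a JSON object that holds its "name" and its "arguments". send_rows: Moves the arm, as the interface text tells. Its arguments: {"type":"object","properties":{"dr":{"type":"array","items":{"type":"array","items":{"type":"number"}}},"xyz":{"type":"array","items":{"type":"array","items":{"type":"number"}}},"jaw":{"type":"array","items":{"type":"number"}}},"required":["dr","xyz","jaw"]}

```bash
mkdir -p pics; ls
python3 - <<'E'
from bench import ctrl
import cv2,numpy as np
o=ctrl.get_obs();print(o['time_s'],o['eef_pos'],o['eef_rot'],o['opening'],ctrl.tip_extent)
for n in('scene','top'):
    im=ctrl.camera(n);np.save(f'pics/{n}.npy',im);cv2.imwrite(f'pics/{n}.png',im[:,:,::-1])
    c=ctrl.calibration(n);print(n,{k:np.round(v,4).tolist() if not isinstance(v,str) else v for k,v in c.items()})
E
```

```text
pics
0.0 [ 0.19428691 -0.54063209  0.24939308] [-8.68644747e-04  9.85175338e-01  1.71548240e-01  2.75244887e-05] 1.0017274188955523 0.019
scene {'camera_matrix': [[427.7796, 0.0, 279.7147], [0.0, 427.7796, 212.1146], [0.0, 0.0, 1.0]], 'world_from_camera': [[0.9068, 0.16, -0.39, 0.056], [-0.4214, 0.3711, -0.8275, -1.0418], [0.0123, 0.9147, 0.404, 0.5661], [0.0, 0.0, 0.0, 1.0]]}
top {'camera_matrix': [[430.0873, 0.0, 273.9071], [0.0, 430.0873, 208.3396], [0.0, 0.0, 1.0]], 'world_from_camera': [[-0.012, 0.9888, -0.1491, 0.3884], [-0.9999, -0.0111, 0.0064, -0.0527], [0.0047, 0.1491, 0.9888, 1.097], [0.0, 0.0, 0.0, 1.0]]}
```

View pics/top.png

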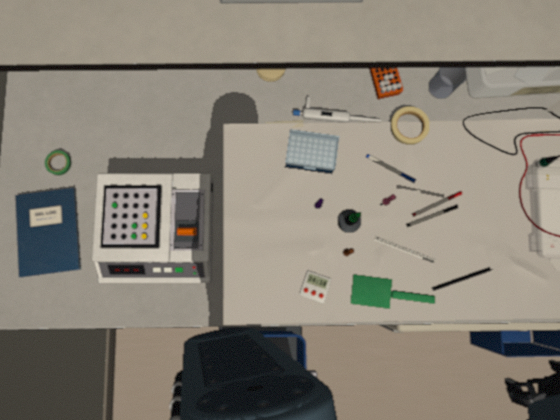

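View pics/scene.png

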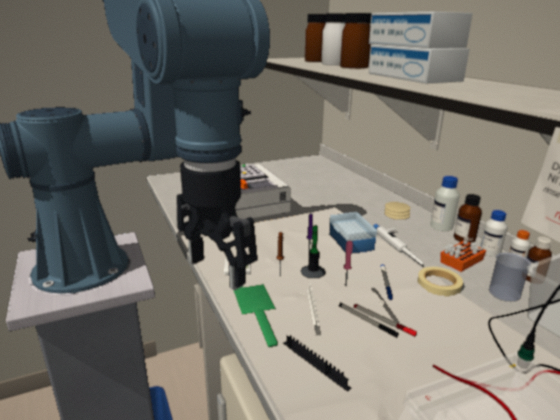

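The top view shows the heater at about (152,228) with its orange grip at (186,231). There are four probe-shaped things: purple (319,203), brown (348,252), pink (388,200), and green (353,216) in the black stand. The green one fits the description (green handle, black stand), so I'll confirm it in an enlarged crop.

```bash
cat > h.py <<'E'
from bench import ctrl
import cv2,numpy as np
from scipy.spatial.transform import Rotation as R
def ray(name,uv,cal=None):
    c=cal or ctrl.calibration(name);K=np.array(c['camera_matrix']);T=np.array(c['world_from_camera'])
    d=np.linalg.inv(K)@[uv[0],uv[1],1];d=T[:3,:3]@[d[0],-d[1],-d[2]]
    return T[:3,3],d
def plane(name,uv,z,cal=None):
    o,d=ray(name,uv,cal);return o+d*(z-o[2])/d[2]
def tri(a,b):
    (o1,d1),(o2,d2)=a,b
    t=np.linalg.lstsq(np.c_[d1,-d2],o2-o1,rcond=None)[0];p,q=o1+t[0]*d1,o2+t[1]*d2
    return (p+q)/2,np.linalg.norm(p-q)
def pose():
    o=ctrl.get_obs();q=np.array(o['eef_rot']);return np.array(o['eef_pos']),R.from_quat(q[[1,2,3,0]])
def blobs(im,lo,hi,box,amin=6):
    h=cv2.cvtColor(im,cv2.COLOR_RGB2HSV);m=cv2.inRange(h,np.array(lo),np.array(hi));k=np.zeros_like(m)
    x0,y0,x1,y1=box;k[y0:y1,x0:x1]=m[y0:y1,x0:x1]
    n,l,s,c=cv2.connectedComponentsWithStats(k)
    return [(s[i].tolist(),c[i].round(1).tolist()) for i in range(1,n) if s[i][4]>=amin],k
E
python3 - <<'E'
from h import *
t=np.load('pics/top.npy');s=np.load('pics/scene.npy')
a=cv2.resize(t[165:290,85:220],None,fx=4,fy=4,interpolation=2)
b=cv2.resize(t[190:265,305:365],None,fx=4,fy=4,interpolation=2)
c=cv2.resize(s[205:285,285:345],None,fx=4,fy=4,interpolation=2)[:300-100+0]
c=cv2.resize(s[210:280,290:350],None,fx=3,fy=3,interpolation=2)
o=np.zeros((520,800,3),np.uint8);o[:500,:540]=a;o[:300,545:785]=b;o[305:515,545:725]=c
cv2.imwrite('pics/crop.png',o[:,:,::-1])
print('orange',blobs(t,(3,150,120),(18,255,255),(165,215,215,250))[0])
print('green top',blobs(t,(60,80,20),(95,255,255),(330,200,370,240))[0])
print('green scene',blobs(s,(60,80,20),(95,255,255),(295,215,335,290))[0])
E
```

```text
orange [([177, 228, 17, 8, 113], [184.9, 231.8])]
green top [([348, 213, 12, 10, 87], [353.6, 217.0])]
green scene [([310, 226, 8, 29, 125], [314.0, 241.2])]
```

View pics/crop.png

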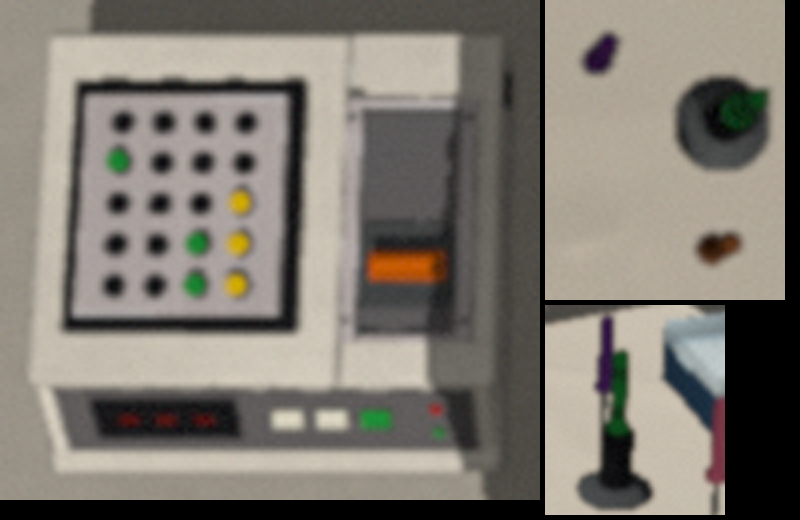

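The crop confirms the green probe in the black stand on its dark round foot (top view 353,217; scene 314,241). The purple, brown and pink ones stand without a black stand. The guard is closed or nearly so, with its orange rib at (185,232).

Run:
```python
from h import *
np.set_printoptions(precision=4,suppress=True)
t=np.load('pics/top.npy');s=np.load('pics/scene.npy')
cr=lambda x,y:(85+(x+.5)/4-.5,165+(y+.5)/4-.5)
BL,BR,FL,FR=[plane('top',cr(*p),.09) for p in((50,38),(500,38),(30,385),(492,385))]
print('deck',BL,BR,FL,FR,'w',np.linalg.norm(BL-BR),np.linalg.norm(FL-FR),'d',np.linalg.norm(BL-FL))
for a,b in((BL,BR),(FL,FR)): d=a-b;print('yaw',np.degrees(np.arctan2(-d[0],d[1])))
d=BL-FL;print('yaw',np.degrees(np.arctan2(d[1],d[0])))
# rib top face corners z=.1145
for p in((368,250),(434,250),(368,270),(434,270)):print('rib',plane('top',cr(*p),.1145))
print('blob',plane('top',(184.9,231.8),.11))
# guard plate ends, rails
for n,p,z in(('plate front',(405,330),.0945),('plate back?',(410,222),.0945),('trackL back',(360,105),.099),('trackL front',(352,332),.099)):print(n,plane('top',cr(*p),z))
# probe
m=blobs(t,(60,80,20),(95,255,255),(330,200,370,240))[1];ms=blobs(s,(60,80,20),(95,255,255),(295,215,335,290))[1]
p,e=tri(ray('top',(353.6,217)),ray('scene',(314,241.2)));print('probe centre tri',p,e)
print('scene top/bot cols',[(y,np.where(ms[y])[0].mean().round(1)) for y in(227,231,236,245,250,253) if ms[y].any()])
print('top handle end z.13',plane('top',(358.5,214.5),.13))
tt=blobs(t,(0,0,0),(180,255,75),(335,200,370,240),30);print('foot',tt[0])
print(plane('top',(349.2,220.7),.01))
print(pose()[1].as_matrix())
```

```text
deck [0.6278 0.3626 0.09  ] [0.6249 0.0937 0.09  ] [0.4217 0.364  0.09  ] [0.4186 0.0962 0.09  ] w 0.2689099650522916 0.2678354233126476 d 0.206058163658683
yaw -0.6231741291077189
yaw -0.6779902539953537
yaw -0.40018672645298015
rib [0.4955 0.1645 0.1145]
rib [0.4951 0.1267 0.1145]
rib [0.484  0.1642 0.1145]
rib [0.4836 0.1265 0.1145]
blob [0.485  0.1462 0.11  ]
plate front [0.4508 0.1464 0.0945]
plate back? [0.5139 0.1446 0.0945]
trackL back [0.5832 0.1745 0.099 ]
trackL front [0.4497 0.1761 0.099 ]
probe centre tri [ 0.5198 -0.2489  0.0862] 0.004107063010330072
scene top/bot cols [(227, np.float64(314.5)), (231, np.float64(314.5)), (236, np.float64(314.0)), (245, np.float64(314.0)), (250, np.float64(313.0)), (253, np.float64(314.0))]
top handle end z.13 [ 0.5179 -0.2509  0.13  ]
foot [([338, 210, 22, 21, 360], [348.9, 219.5])]
[ 0.5183 -0.2512  0.01  ]
[[ 0.9412  0.338  -0.0002]
 [ 0.338  -0.9411  0.0016]
 [ 0.0003 -0.0016 -1.    ]]
```

Call:
{"name": "send_rows", "arguments": {"dr": [[0, 0, 0.5], [0, 0, 1], [0, 0, 1.5], [0, 0, 2], [0, 0, 2.5], [0, 0, 3], [0, 0, 3.4], [0, 0, 3.4]], "xyz": [[3.9, -4.6, 0.4], [7.8, -9.2, 0.8], [11.7, -13.9, 1.2], [15.6, -18.5, 1.6], [19.6, -23.2, 2], [23.5, -27.8, 2.4], [27.4, -32.5, 2.8], [31.4, -37.1, 3]], "jaw": [0, 0, 0, 0, 0, 0, 0, 0]}}

```text
time_s: 1.1
eef_pos: [0.3646, -0.0839, 0.2201]
eef_rot: [0.0, 1.0, -0.006, 0.0]
wrist_force: [1.3, -0.8, 0.4]
opening: 0.001
grasp_force: 0.0
```

Call:
{"name": "send_rows", "arguments": {"dr": [[0, 0, 0], [0, 0, 0], [0, 0, 0], [0, 0, 0], [0, 0, 0], [0, 0, 0], [0, 0, 0], [0, 0, 0]], "xyz": [[2.1, -5.7, 0.5], [4.2, -11.4, 1], [6.3, -17.2, 1.5], [8.5, -23, 2], [8.5, -23, 5], [8.5, -23, 8], [8.5, -23, 9.8], [8.5, -23, 9.8]], "jaw": [0, 0, 0, 0, 0, 0, 0, 0]}}

```text
time_s: 2.1
eef_pos: [0.4505, 0.1431, 0.1207]
eef_rot: [0.0, 1.0, -0.006, -0.002]
wrist_force: [-0.2, 0.4, 0.2]
opening: -0.0
grasp_force: 0.0
```

Run:
```python
from h import *
im=ctrl.camera('wrist');np.save('pics/w1.npy',im)
t=ctrl.camera('top')
o=np.zeros((420,800,3),np.uint8);o[:,:560]=im;o[:420//2+60,570:800]=cv2.resize(t[195:265,160:218],(230,270),interpolation=2)
cv2.imwrite('pics/w1.png',o[:,:,::-1]);print(ctrl.tip_extent,pose()[0])
```

```text
0.019 [0.45226271 0.14314151 0.12267143]
```

View pics/w1.png

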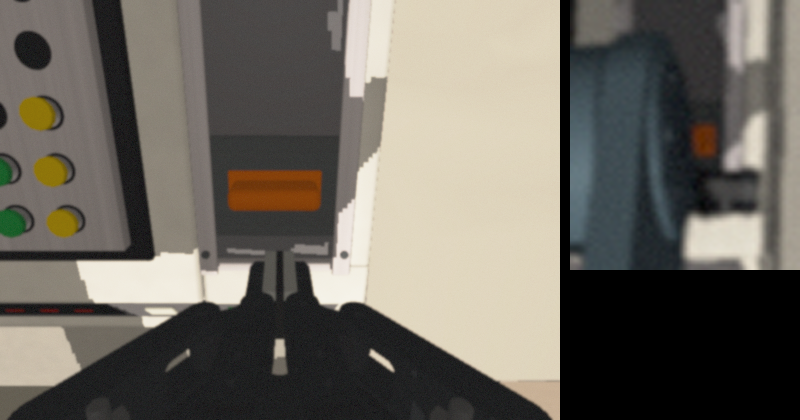

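The wrist view shows the shut fingers (col 279) centred in front of the rib (228–321, row 190), clear of the rails.

Call:
{"name": "send_rows", "arguments": {"dr": [[0, 0, 0], [0, 0, 0], [0, 0, 0], [0, 0, 0], [0, 0, 0], [0, 0, 0], [0, 0, 0], [0, 0, 0]], "xyz": [[1, 0, 0], [2, 0, 0], [3, 0, 0], [4.2, 0, 0], [5.4, 0, 0], [6.4, 0, 0], [7.3, 0, 0], [8, 0, 0]], "jaw": [0, 0, 0, 0, 0, 0, 0, 0]}}

```text
time_s: 3.2
eef_pos: [0.5325, 0.1422, 0.1222]
eef_rot: [0.0, 1.0, -0.006, -0.0]
wrist_force: [-0.8, -0.3, 1.4]
opening: 0.002
grasp_force: 0.7
```

Call:
{"name": "send_rows", "arguments": {"dr": [[0, 0, 0], [0, 0, 0], [0, 0, 0], [0, 0, 0], [0, 0, 0], [0, 0, 0], [0, 0, 0], [0, 0, 0]], "xyz": [[0.2, 0, 0], [0.4, 0, 0], [0.6, 0, 0], [0.8, 0, 0], [0.9, 0, 0], [1.0, 0, 0], [1.1, 0, 0], [1.1, 0, 0]], "jaw": [0, 0, 0, 0, 0, 0, 0, 0]}}

```text
time_s: 4.2
eef_pos: [0.5341, 0.1423, 0.1219]
eef_rot: [0.001, 1.0, -0.005, -0.011]
wrist_force: [-38.4, -4.6, 31.8]
opening: -0.005
grasp_force: 19.4
```

Call:
{"name": "send_rows", "arguments": {"dr": [[0, 0, 0], [0, 0, 0], [0, 0, 0], [0, 0, 0], [0, 0, 0], [0, 0, 0], [0, 0, 0], [0, 0, 0]], "xyz": [[-0.5, 0, 0], [-1.5, 0, 0], [-3, 0, -1], [-5, 0, -3], [-7, 0, -6], [-7, 0, -9], [-7, 0, -9], [-7, 0, -9]], "jaw": [0, 0, 0, 0, 0, 0, 0, 0]}}

```text
time_s: 5.2
eef_pos: [0.473, 0.1429, 0.2118]
eef_rot: [-0.0, 1.0, -0.006, 0.0]
wrist_force: [-1.2, -0.4, -0.5]
opening: 0.001
grasp_force: 0.0
```

Run:
```python
from h import *
p=pose();cal=ctrl.calibration('wrist');im=ctrl.camera('wrist');np.save('pics/w2.npy',im);np.save('pics/w2cal.npy',cal,allow_pickle=True)
cv2.imwrite('pics/w2.png',im[:,:,::-1]);print(p[0],p[1].as_matrix().round(3).tolist(),np.round(cal['world_from_camera'],4).tolist())
```

```text
[0.47297057 0.14289868 0.21176345] [[1.0, -0.011, 0.0], [-0.011, -1.0, 0.0], [0.0, -0.0, -1.0]] [[-0.0105, 0.9485, 0.3166, 0.5536], [-0.9999, -0.0096, -0.0044, 0.1409], [-0.0011, -0.3166, 0.9486, 0.3341], [0.0, 0.0, 0.0, 1.0]]
```

View pics/w2.png

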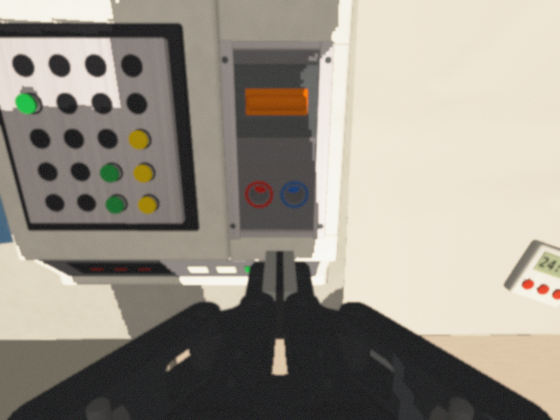

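The guard has moved: its rib is at (276,101), and both the red ring (259,194) and blue ring (294,194) are uncovered. Next I'll measure the travel and the port.

Run:
```python
from h import *
np.set_printoptions(precision=4,suppress=True)
im=np.load('pics/w2.npy');cal=np.load('pics/w2cal.npy',allow_pickle=True).item()
P=lambda uv,z:plane('wrist',uv,z,cal)
def ring(lo,hi,box):
    m=blobs(im,lo,hi,box,1)[1];y,x=np.nonzero(m);pts=np.c_[x,y].astype(np.float32)
    # the outer outline only
    h=cv2.convexHull(pts);e=cv2.fitEllipse(h);return e
for n,lo,hi,box in(('red',(165,100,60),(180,255,255),(240,175,277,212)),('red0',(0,100,60),(8,255,255),(240,175,277,212)),('blue',(100,100,50),(125,255,255),(278,175,315,212))):
    try:e=ring(lo,hi,box);print(n,e,P(e[0],.09))
    except Exception as ex:print(n,ex)
rib=blobs(im,(3,150,60),(18,255,255),(235,80,320,125));print('rib',rib[0])
b=rib[0][0][0]
print('rib topface front/back',P((276,b[1]),.1145),P((276,b[1]+12),.1145),P((276,b[1]+b[3]),.0945))
for n,uv,z in(('plate front',(276,137),.0945),('plate back',(276,64),.0945),('track back',(276,50),.09),('track front',(276,232),.09),('rail back L',(226,41),.099),('rail front L',(231,240),.099)):print(n,P(uv,z))
g=cv2.cvtColor(im,cv2.COLOR_RGB2GRAY);print(g[36:145:1,263:268].mean(1).round().astype(int).tolist())
```

```text
red ((258.2660827636719, 195.0831298828125), (20.626895904541016, 28.59303092956543), 68.75172424316406) [0.4781 0.1585 0.09  ]
red0 ((258.6365966796875, 194.0136260986328), (27.61444091796875, 28.758209228515625), 105.71039581298828) [0.479  0.1582 0.09  ]
blue ((293.941162109375, 193.98265075683594), (26.11495018005371, 27.585487365722656), 80.78324127197266) [0.4788 0.1305 0.09  ]
rib [([245, 88, 63, 28, 1651], [276.3, 101.3])]
rib topface front/back [0.5571 0.1432 0.1145] [0.5498 0.1433 0.1145] [0.5385 0.1437 0.0945]
plate front [0.5237 0.1439 0.0945]
plate back [0.5729 0.1432 0.0945]
track back [0.5821 0.1432 0.09  ]
track front [0.4464 0.145  0.09  ]
rail back L [0.5867 0.1758 0.099 ]
rail front L [0.4438 0.1807 0.099 ]
[150, 148, 151, 148, 142, 134, 133, 134, 134, 133, 132, 127, 116, 103, 91, 84, 83, 81, 82, 81, 83, 81, 82, 81, 81, 81, 79, 76, 68, 63, 65, 62, 63, 63, 64, 64, 64, 63, 64, 64, 63, 64, 64, 65, 63, 63, 64, 63, 63, 64, 65, 70, 78, 88, 91, 93, 92, 91, 88, 85, 87, 89, 91, 94, 94, 93, 92, 90, 88, 87, 86, 85, 80, 79, 83, 87, 90, 88, 84, 75, 68, 64, 65, 63, 62, 61, 61, 61, 60, 61, 60, 61, 61, 63, 62, 63, 63, 61, 61, 62, 63, 68, 74, 78, 77, 79, 77, 77, 78]
```

Run:
```python
from h import *
np.set_printoptions(precision=4,suppress=True)
cal=np.load('pics/w2cal.npy',allow_pickle=True).item()
im1=np.load('pics/w1.npy');im2=np.load('pics/w2.npy')
c1={'camera_matrix':cal['camera_matrix'],'world_from_camera':np.array(cal['world_from_camera']).copy()}
c1['world_from_camera'][:3,3]+=np.array([.45226271,.14314151,.12267143])-np.array([.47297057,.14289868,.21176345])
g=cv2.cvtColor(im1,cv2.COLOR_RGB2GRAY)
print(g[125:260,222:226].mean(1).round().astype(int).tolist())
print('w1 rib',blobs(im1,(3,150,60),(18,255,255),(220,150,330,225))[0])
for r in(134,135,136):print('w1 plate back',plane('w',(275,r),.0945,c1)[0])
for r in(234,240,250):print('w1 front',r,plane('w',(225,r),.0945,c1)[0])
print('w1 rib back',plane('w',(275,170),.1145,c1),'front',plane('w',(275,211),.1145,c1)[0],plane('w',(275,211),.0945,c1)[0])
print('w2 rib back',plane('w',(275,88),.1145,cal)[0],'front',plane('w',(275,116),.1145,cal)[0],'dividing',plane('w',(275,100),.1145,cal)[0])
print('w1 rib dividing',plane('w',(275,190),.1145,c1)[0])
```

```text
[68, 67, 70, 68, 69, 68, 69, 70, 66, 64, 58, 55, 54, 51, 52, 55, 54, 54, 54, 54, 56, 56, 55, 55, 55, 54, 56, 54, 55, 56, 57, 54, 54, 56, 57, 56, 55, 56, 56, 54, 54, 56, 56, 54, 54, 54, 56, 56, 55, 53, 55, 55, 54, 55, 54, 54, 56, 56, 53, 54, 54, 55, 54, 56, 54, 54, 55, 54, 53, 54, 52, 54, 54, 56, 56, 55, 56, 55, 54, 56, 56, 55, 56, 56, 56, 54, 54, 54, 54, 53, 53, 54, 54, 53, 54, 54, 54, 54, 54, 51, 54, 54, 54, 54, 56, 54, 55, 52, 55, 56, 60, 64, 66, 67, 66, 68, 67, 68, 67, 66, 65, 66, 68, 68, 70, 67, 69, 68, 67, 65, 66, 68, 74, 83, 90]
w1 rib [([228, 170, 94, 41, 3734], [274.3, 190.1])]
w1 plate back 0.515481822313351
w1 plate back 0.515031420077029
w1 plate back 0.5145801507951919
w1 front 234 0.46595663458290715
w1 front 240 0.46263226863714246
w1 front 250 0.45699579636555204
w1 rib back [0.5032 0.1434 0.1145] front 0.48535284083665914 0.4780664829842913
w2 rib back 0.5571146703330352 front 0.5398093690001837 dividing 0.5498085052050912
w1 rib dividing 0.4947042333236606
```

Travel from the ajar start was 58 mm. The plate now spans x = 0.524–0.573, which is centred 70 mm from the ports (x = 0.479), so the guard is fully open at its stop. The red port is at (0.479, 0.158), 27.8 mm from the blue one, which matches the 28 mm given. On to the probe.

Call:
{"name": "send_rows", "arguments": {"dr": [[0, 0, 0], [0, 0, 0], [0, 0, 0], [0, 0, 0], [0, 0, 0], [0, 0, 0], [0, 0, 0], [0, 0, 0]], "xyz": [[-0.1, 5, -1], [-0.2, 11, -2], [-0.4, 17, -2], [-0.6, 23, -2], [-0.8, 29, -2], [-1, 35, -2], [-1, 39.3, -2], [-1, 39.3, -2]], "jaw": [50, 50, 50, 50, 50, 50, 50, 50]}}

```text
time_s: 6.25
eef_pos: [0.4578, -0.2526, 0.2307]
eef_rot: [-0.001, 1.0, -0.008, -0.001]
wrist_force: [0.0, 1.1, -0.6]
opening: 0.5
grasp_force: 0.0
```

Run:
```python
from h import *
np.set_printoptions(precision=4,suppress=True)
for n,a,b in(('purple',(318,203.5),(310,226.7)),('brown',(348.5,251.5),(280,246)),('pink',(388,200),(348.5,258))):print(n,*tri(ray('top',a),ray('scene',b)))
p=pose();cal=ctrl.calibration('wrist');im=ctrl.camera('wrist');np.save('pics/w3.npy',im);np.save('pics/w3cal.npy',cal,allow_pickle=True)
cv2.imwrite('pics/w3.png',im[:,:,::-1]);print(p[0])
bl,m=blobs(im,(60,80,20),(95,255,255),(180,100,400,420),20);print(bl)
for s,c in bl:print(plane('wrist',c,.13,cal))
```

```text
purple [ 0.5541 -0.1659  0.0816] 0.004530149671197173
brown [ 0.4377 -0.2337  0.0836] 0.002069510917399162
pink [ 0.5618 -0.3359  0.0758] 0.004720049667500864
[ 0.4578 -0.2526  0.2307]
[([266, 103, 25, 30, 584], [277.9, 117.6]), ([278, 233, 122, 58, 3718], [324.5, 261.2])]
[ 0.5232 -0.2534  0.13  ]
[ 0.4153 -0.2876  0.13  ]
```

View pics/w3.png

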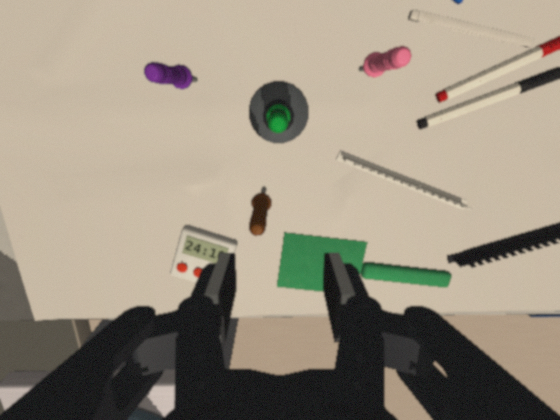

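The wrist view shows the green probe in the stand's foot (top disc at about (278,122), foot centre (279,112)). Purple (170,75), brown (260,213) and pink (386,61) are all clear of it.

Run:
```python
from h import *
np.set_printoptions(precision=4,suppress=True)
im=np.load('pics/w3.npy');cal=np.load('pics/w3cal.npy',allow_pickle=True).item()
print(plane('w',(278.3,122),.13,cal),plane('w',(278.3,120.5),.13,cal))
g=cv2.cvtColor(im,cv2.COLOR_RGB2GRAY);m=np.zeros_like(g);m[70:150,235:325]=(g[70:150,235:325]<110)
c=max(cv2.findContours(m,0,1)[0],key=cv2.contourArea);e=cv2.fitEllipse(cv2.convexHull(c));print(e)
for z in(.005,.012):print(plane('w',e[0],z,cal),e[1][0]*(.3341-.2118+.2307-z)/np.array(cal['camera_matrix'])[0,0])
# bright disc: top face brighter green
h=im[95:140,260:300,1].astype(int);ys,xs=np.nonzero(h>h[12:38].max()*.0+95);print(len(xs),(xs.mean()+260,ys.mean()+95) if len(xs) else 0)
print(plane('w',(278,133),.13,cal),'lower edge of green at top front')
```

```text
[ 0.5203 -0.2536  0.13  ] [ 0.5213 -0.2536  0.13  ]
((278.144775390625, 111.32383728027344), (58.988346099853516, 61.24390411376953), 179.00588989257812)
[ 0.5208 -0.2528  0.005 ] 0.06322358941875816
[ 0.5211 -0.2529  0.012 ] 0.061951850551139456
371 (np.float64(279.455525606469), np.float64(125.86253369272237))
[ 0.5131 -0.2533  0.13  ] lower edge of green at top front
```

Call:
{"name": "send_rows", "arguments": {"dr": [[0, 0, 0], [0, 0, 0], [0, 0, 0], [0, 0, 0], [0, 0, 0], [0, 0, 0], [0, 0, 0], [0, 0, 0]], "xyz": [[4, 0, 0], [6.25, 0, 1], [6.25, -0.05, 4], [6.25, -0.05, 7], [6.25, -0.05, 10], [6.25, -0.05, 12.5], [6.25, -0.05, 13.4], [6.25, -0.05, 13.4]], "jaw": [50, 50, 50, 50, 50, 50, 50, 50]}}

```text
time_s: 7.3
eef_pos: [0.5209, -0.249, 0.0977]
eef_rot: [-0.001, 1.0, -0.005, -0.001]
wrist_force: [0.3, 0.0, 0.9]
opening: 0.498
grasp_force: 0.0
```

Call:
{"name": "send_rows", "arguments": {"dr": [[0, 0, 0], [0, 0, 0], [0, 0, 0], [0, 0, 0], [0, 0, 0], [0, 0, 0], [0, 0, 0], [0, 0, 0]], "xyz": [[0, 0, 0], [0, 0, 0], [0, 0, 0], [0, 0, 0], [0, 0, 0], [0, 0, 0], [0, 0, 0], [0, 0, 0]], "jaw": [30, 15, 0, 0, 0, 0, 0, 0]}}

```text
time_s: 8.3
eef_pos: [0.5219, -0.2506, 0.0996]
eef_rot: [0.001, 1.0, -0.006, 0.001]
wrist_force: [-0.1, 0.3, 5.6]
opening: 0.145
grasp_force: 58.5
```

Call:
{"name": "send_rows", "arguments": {"dr": [[0, 0, 0], [0, 0, 0], [0, 0, 0], [0, 0, 0], [0, 0, 0], [0, 0, 0], [0, 0, 0], [0, 0, 0]], "xyz": [[0, 0, -1], [0, 0, -3], [0, 0, -5.5], [0, 0, -8.5], [0, 0, -12], [0, 0, -15], [0, 0, -15], [0, 0, -15]], "jaw": [0, 0, 0, 0, 0, 0, 0, 0]}}

```text
time_s: 9.3
eef_pos: [0.5205, -0.2497, 0.2473]
eef_rot: [-0.001, 1.0, -0.006, -0.001]
wrist_force: [0.0, 0.3, -0.9]
opening: 0.147
grasp_force: 58.9
```

Run:
```python
from h import *
np.set_printoptions(precision=4,suppress=True)
p=pose();cal=ctrl.calibration('wrist');im=ctrl.camera('wrist');s=ctrl.camera('scene')
np.save('pics/w4.npy',im);np.save('pics/w4cal.npy',cal,allow_pickle=True);np.save('pics/s4.npy',s)
o=np.zeros((420,800,3),np.uint8);o[:,:560]=im;o[:400,570:]=cv2.resize(s[150:290,270:350],(230,400),interpolation=2)
cv2.imwrite('pics/w4.png',o[:,:,::-1])
print(p[0],p[1].as_matrix(),ctrl.get_obs()['opening'])
print([pose()[0].round(4).tolist() for _ in range(3)])
```

```text
[ 0.5205 -0.2497  0.2473] [[ 0.9999 -0.0114 -0.0014]
 [-0.0114 -0.9999  0.0011]
 [-0.0014 -0.0011 -1.    ]] 0.1464378782350235
[[0.5203, -0.2495, 0.2465], [0.5203, -0.2495, 0.2465], [0.5203, -0.2495, 0.2465]]
```

View pics/w4.png

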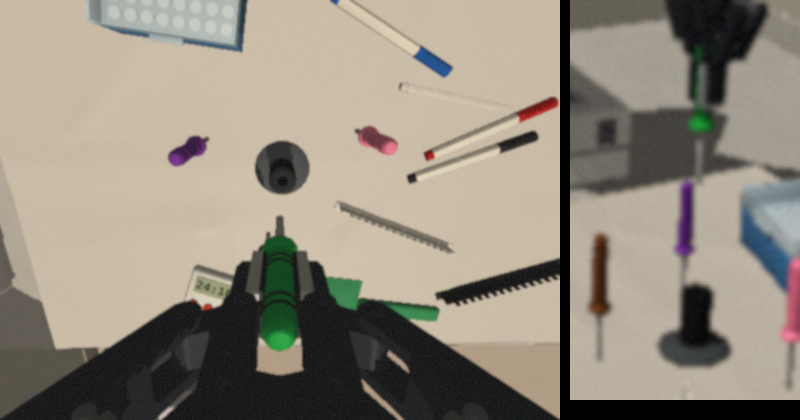

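The probe is out of the stand and held upright: tip at (280,217) and handle top at about (280,335) in the wrist view. Next I'll measure the tip relative to the TCP.

Run:
```python
from h import *
np.set_printoptions(precision=4,suppress=True)
im=np.load('pics/w4.npy');cal=np.load('pics/w4cal.npy',allow_pickle=True).item()
print(np.array(cal['world_from_camera'])[:3,3])
tcp=np.array([.5203,-.2495,.2465])
g=cv2.cvtColor(im,cv2.COLOR_RGB2GRAY)
for r in range(212,234,3):print(r,g[r,268:292].tolist())
for z in(.155,.159,.163):print('tip',z,plane('w',(280,219),z,cal)-tcp)
print('handle top',plane('w',(280,333),tcp[2]+.032,cal)-tcp)
print('stand mouth',plane('w',(282,180),.06,cal))
s=np.load('pics/s4.npy');print('scene green',blobs(s,(60,80,20),(95,255,255),(300,150,330,200),4)[0])
```

```text
[ 0.6013 -0.2518  0.3695]
212 [194, 194, 194, 195, 194, 194, 197, 192, 194, 194, 194, 194, 194, 195, 195, 195, 193, 195, 194, 195, 194, 192, 195, 194]
215 [193, 195, 194, 195, 195, 195, 193, 190, 180, 167, 154, 150, 144, 155, 169, 183, 191, 193, 194, 194, 193, 194, 194, 194]
218 [194, 195, 194, 196, 193, 194, 188, 165, 122, 84, 79, 75, 79, 78, 94, 141, 177, 192, 193, 194, 196, 195, 195, 196]
221 [195, 194, 196, 196, 193, 196, 188, 163, 118, 86, 74, 74, 72, 77, 93, 135, 177, 191, 193, 195, 195, 193, 194, 194]
224 [196, 195, 194, 193, 195, 195, 187, 166, 119, 83, 74, 75, 70, 77, 93, 136, 177, 193, 194, 195, 193, 193, 194, 195]
227 [195, 196, 194, 196, 196, 193, 185, 160, 114, 82, 75, 78, 75, 73, 84, 110, 154, 182, 194, 193, 196, 195, 194, 196]
230 [184, 187, 191, 195, 195, 190, 172, 131, 90, 75, 75, 75, 75, 74, 82, 107, 147, 179, 193, 195, 195, 193, 197, 196]
233 [88, 110, 149, 182, 193, 189, 165, 124, 84, 75, 78, 72, 74, 74, 78, 98, 140, 176, 192, 195, 196, 196, 195, 196]
tip 0.155 [-0.0035 -0.0014 -0.0915]
tip 0.159 [-0.0019 -0.0015 -0.0875]
tip 0.163 [-0.0004 -0.0015 -0.0835]
handle top [ 0.0034 -0.0015  0.032 ]
stand mouth [ 0.5204 -0.2529  0.06  ]
scene green [([313, 165, 4, 8, 19], [314.2, 168.2]), ([313, 174, 1, 11, 11], [313.0, 179.0]), ([311, 187, 9, 10, 57], [315.0, 192.2])]
```

Call:
{"name": "send_rows", "arguments": {"dr": [[0, 0, 0], [0, 0, 0], [0, 0, 0], [0, 0, 0], [0, 0, 0], [0, 0, 0], [0, 0, 0], [0, 0, 0]], "xyz": [[-1, -3, -0.5], [-2, -9, -0.5], [-3, -15, -0.5], [-3.5, -21, -0.5], [-4, -27, -0.5], [-4.4, -33, -0.5], [-4.4, -38, 0], [-4.4, -40.9, 0]], "jaw": [0, 0, 0, 0, 0, 0, 0, 0]}}

```text
time_s: 10.4
eef_pos: [0.4803, 0.1617, 0.2466]
eef_rot: [-0.0, 1.0, -0.005, -0.002]
wrist_force: [0.9, -0.5, -0.8]
opening: 0.143
grasp_force: 58.9
```

Call:
{"name": "send_rows", "arguments": {"dr": [[0, 0, 0], [0, 0, 0], [0, 0, 0], [0, 0, 0], [0, 0, 0], [0, 0, 0], [0, 0, 0], [0, 0, 0]], "xyz": [[0, 0, 0], [0, 0, 1], [0, 0, 2], [0, 0, 3], [0, 0, 4], [0, 0, 4.6], [0, 0, 4.6], [0, 0, 4.6]], "jaw": [0, 0, 0, 0, 0, 0, 0, 0]}}

```text
time_s: 11.4
eef_pos: [0.482, 0.1594, 0.2026]
eef_rot: [-0.0, 1.0, -0.006, 0.0]
wrist_force: [0.2, -0.0, 0.5]
opening: 0.149
grasp_force: 58.9
```

Run:
```python
from h import *
np.set_printoptions(precision=4,suppress=True)
p=pose();cal=ctrl.calibration('wrist');im=ctrl.camera('wrist');t=ctrl.camera('top');s=ctrl.camera('scene')
np.save('pics/w5.npy',im);np.save('pics/w5cal.npy',cal,allow_pickle=True);np.save('pics/s5.npy',s);np.save('pics/t5.npy',t)
o=np.zeros((600,800,3),np.uint8);o[:600]=cv2.resize(im[110:290,160:400],(800,600),interpolation=2)
cv2.imwrite('pics/w5.png',o[:,:,::-1])
print(p[0],p[1].as_matrix(),np.array(cal['world_from_camera'])[:3,3],ctrl.get_obs()['wrist_force'])
```

```text
[0.482  0.1594 0.2026] [[ 0.9999 -0.0112  0.0006]
 [-0.0112 -0.9999  0.0001]
 [ 0.0006 -0.0001 -1.    ]] [0.5626 0.1574 0.325 ] [-0.1767  0.0749 -0.8226]
```

View pics/w5.png

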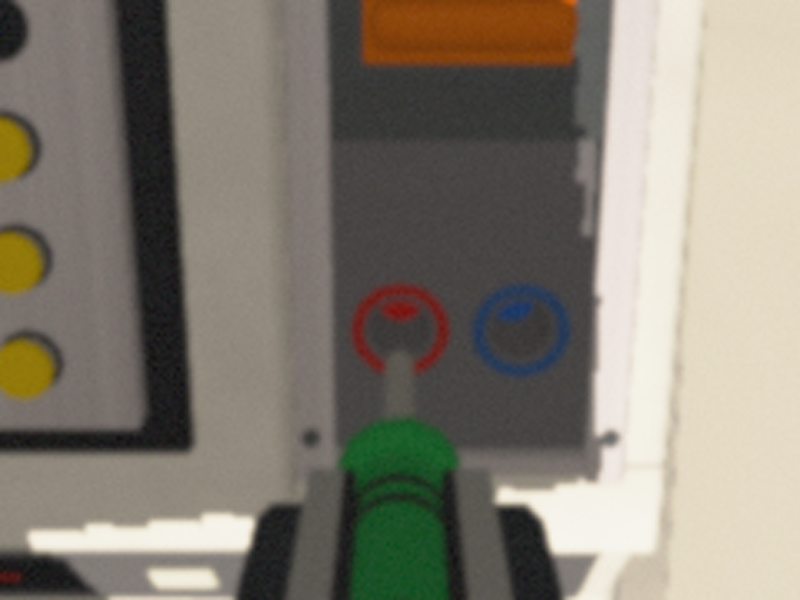

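The tip (280,215.6) lines up sideways with the red ring's centre (280,209). I'll check the x direction with rays.

Run:
```python
from h import *
np.set_printoptions(precision=4,suppress=True)
cal=np.load('pics/w5cal.npy',allow_pickle=True).item();im=np.load('pics/w5.npy')
m=blobs(im,(0,90,60),(8,255,255),(262,190,298,225),1)[1]|blobs(im,(168,90,60),(180,255,255),(262,190,298,225),1)[1]
y,x=np.nonzero(m);e=cv2.fitEllipse(cv2.convexHull(np.c_[x,y].astype(np.float32)));print(e)
print('port',plane('w',e[0],.09,cal),plane('w',(280,208.5),.09,cal))
for z in(.112,.115,.118):print('tip +x edge',z,plane('w',(280,215.3),z,cal))
# bore axis from red button visible? button top at .066
print('flange front edge',plane('w',(280,110+418*.3),.2026-.0875+.05,cal))
# side views: axis of probe in scene
s=np.load('pics/s5.npy');t=np.load('pics/t5.npy')
o=np.zeros((400,800,3),np.uint8);o[:,:400]=cv2.resize(s[140:230,215:305],(400,400),interpolation=2);o[:,400:]=cv2.resize(t[190:260,150:220],(400,400),interpolation=2)
cv2.imwrite('pics/side.png',o[:,:,::-1])
```

```text
((279.64208984375, 208.48350524902344), (28.097822189331055, 29.74713134765625), 89.26654052734375)
port [0.4791 0.1583 0.09  ] [0.4791 0.158  0.09  ]
tip +x edge 0.112 [0.4819 0.158  0.112 ]
tip +x edge 0.115 [0.483 0.158 0.115]
tip +x edge 0.118 [0.4841 0.158  0.118 ]
flange front edge [0.4904 0.158  0.1651]
```

Call:
{"name": "send_rows", "arguments": {"dr": [[0, 0, 0], [0, 0, 0], [0, 0, 0], [0, 0, 0], [0, 0, 0], [0, 0, 0], [0, 0, 0], [0, 0, 0]], "xyz": [[-0.1, 0, 0], [-0.1, 0, 1], [-0.1, 0, 2], [-0.1, 0, 2.8], [-0.1, 0, 3.4], [-0.1, 0, 3.9], [-0.1, 0, 4.2], [-0.1, 0, 4.2]], "jaw": [0, 0, 0, 0, 0, 0, 0, 0]}}

```text
time_s: 12.55
eef_pos: [0.4807, 0.1593, 0.1602]
eef_rot: [0.0, 1.0, -0.006, -0.0]
wrist_force: [-0.0, 0.4, -0.7]
opening: 0.149
grasp_force: 58.9
```

Run:
```python
from h import *
w=[];z=[]
for _ in range(6):
    ctrl.camera('top');o=ctrl.get_obs();w.append(o['wrist_force']);z.append(o['eef_pos'])
print(np.round(w,1).tolist(),np.mean(w,0),np.round(np.mean(z,0),4),np.std(z,0),o['time_s'])
```

```text
[[-0.2, 0.1, -0.1], [-0.4, 0.6, -0.6], [-0.1, -0.6, -0.4], [-0.5, 0.4, -0.3], [-0.2, -0.5, -0.5], [-1.0, 0.6, -0.8]] [-0.39788322  0.10829958 -0.43810489] [0.4809 0.1594 0.1605] [4.15373720e-05 7.34561271e-06 6.95678334e-05] 12.85
```

The tip is inside the bore with no side force. Now I'll press gently, watching the force.

Call:
{"name": "send_rows", "arguments": {"dr": [[0, 0, 0], [0, 0, 0], [0, 0, 0], [0, 0, 0], [0, 0, 0], [0, 0, 0], [0, 0, 0], [0, 0, 0]], "xyz": [[0, 0, 0.2], [0, 0, 0.4], [0, 0, 0.6], [0, 0, 0.7], [0, 0, 0.8], [0, 0, 0.8], [0, 0, 0.8], [0, 0, 0.8]], "jaw": [0, 0, 0, 0, 0, 0, 0, 0]}}

```text
time_s: 13.85
eef_pos: [0.4809, 0.1594, 0.1524]
eef_rot: [-0.0, 1.0, -0.006, 0.0]
wrist_force: [-0.9, -0.5, 3.1]
opening: 0.149
grasp_force: 59.2
```

Call:
{"name": "send_rows", "arguments": {"dr": [[0, 0, 0], [0, 0, 0], [0, 0, 0], [0, 0, 0], [0, 0, 0], [0, 0, 0], [0, 0, 0], [0, 0, 0]], "xyz": [[0, 0, 0.1], [0, 0, 0.2], [0, 0, 0.2], [0, 0, 0.2], [0, 0, 0.2], [0, 0, 0.2], [0, 0, 0.2], [0, 0, 0.2]], "jaw": [0, 0, 0, 0, 0, 0, 0, 0]}}

```text
time_s: 14.85
eef_pos: [0.4808, 0.1594, 0.1503]
eef_rot: [-0.0, 1.0, -0.006, 0.0]
wrist_force: [-0.1, -0.1, 4.6]
opening: 0.147
grasp_force: 59.4
```

```bash
cat > f.py <<'E'
from h import *
w=[];z=[]
for _ in range(5):
    ctrl.camera('top');o=ctrl.get_obs();w.append(o['wrist_force']);z.append(o['eef_pos'])
print(np.mean(w,0).round(2),np.std(w,0).round(2),np.round(np.mean(z,0),4),o['time_s'])
E
python3 f.py
```

```text
[-0.54 -0.07  4.64] [0.33 0.3  0.5 ] [0.4808 0.1594 0.1503] 15.1
```

The net force is about 5.1 N, so the button is about 4.5 mm down. I'll add 1 mm, then hold.

Call:
{"name": "send_rows", "arguments": {"dr": [[0, 0, 0], [0, 0, 0], [0, 0, 0], [0, 0, 0], [0, 0, 0], [0, 0, 0], [0, 0, 0], [0, 0, 0]], "xyz": [[0, 0, 0.05], [0, 0, 0.1], [0, 0, 0.1], [0, 0, 0.1], [0, 0, 0.1], [0, 0, 0.1], [0, 0, 0.1], [0, 0, 0.1]], "jaw": [0, 0, 0, 0, 0, 0, 0, 0]}}

```text
time_s: 16.1
eef_pos: [0.4809, 0.1593, 0.1496]
eef_rot: [-0.0, 1.0, -0.006, 0.0]
wrist_force: [0.0, -0.2, 6.1]
opening: 0.147
grasp_force: 59.7
```

```bash
python3 f.py
python3 - <<'E'
from h import *
im=ctrl.camera('wrist');t=ctrl.camera('top')
o=np.zeros((420,800,3),np.uint8);o[:,:560]=im;o[:300,570:]=cv2.resize(t[120:300,280:418],(230,300),interpolation=2)
cv2.imwrite('pics/w6.png',o[:,:,::-1])
E
```

```text
[-0.86 -0.37  6.82] [0.2  0.34 0.28] [0.4809 0.1593 0.1496] 16.35
```

View pics/w6.png

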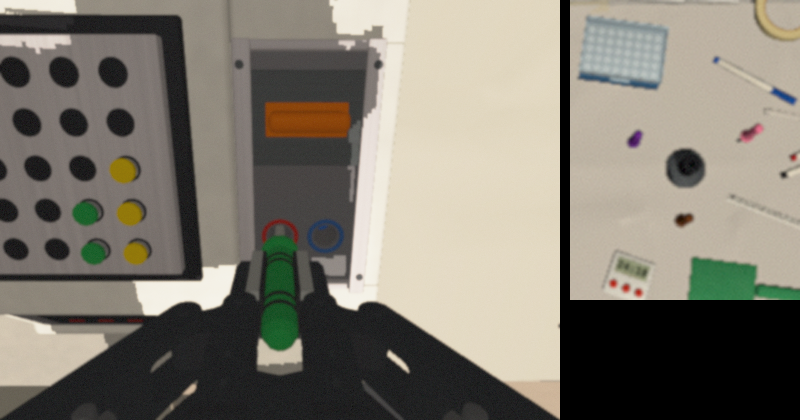

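The probe is in the red port (280,232), the guard is open and the bystanders haven't moved. The net force is about 7 N, just at the end of travel. Now holding.

Call:
{"name": "send_rows", "arguments": {"dr": [[0, 0, 0], [0, 0, 0], [0, 0, 0], [0, 0, 0], [0, 0, 0], [0, 0, 0], [0, 0, 0], [0, 0, 0]], "xyz": [[0, 0, 0], [0, 0, 0], [0, 0, 0], [0, 0, 0], [0, 0, 0], [0, 0, 0], [0, 0, 0], [0, 0, 0]], "jaw": [0, 0, 0, 0, 0, 0, 0, 0]}}

```text
time_s: 17.45
eef_pos: [0.4809, 0.1594, 0.1495]
eef_rot: [-0.0, 1.0, -0.006, 0.0]
wrist_force: [-0.7, -0.0, 7.3]
opening: 0.148
grasp_force: 59.7
```

Call:
{"name": "send_rows", "arguments": {"dr": [[0, 0, 0], [0, 0, 0], [0, 0, 0], [0, 0, 0], [0, 0, 0], [0, 0, 0], [0, 0, 0], [0, 0, 0]], "xyz": [[0, 0, 0], [0, 0, 0], [0, 0, 0], [0, 0, 0], [0, 0, 0], [0, 0, 0], [0, 0, 0], [0, 0, 0]], "jaw": [0, 0, 0, 0, 0, 0, 0, 0]}}

```text
time_s: 18.45
eef_pos: [0.4809, 0.1594, 0.1495]
eef_rot: [-0.0, 1.0, -0.006, 0.0]
wrist_force: [-0.8, 1.3, 6.5]
opening: 0.148
grasp_force: 59.7
```

Call:
{"name": "send_rows", "arguments": {"dr": [[0, 0, 0], [0, 0, 0], [0, 0, 0], [0, 0, 0], [0, 0, 0], [0, 0, 0], [0, 0, 0], [0, 0, 0]], "xyz": [[0, 0, 0], [0, 0, 0], [0, 0, 0], [0, 0, 0], [0, 0, 0], [0, 0, 0], [0, 0, 0], [0, 0, 0]], "jaw": [0, 0, 0, 0, 0, 0, 0, 0]}}

```text
time_s: 19.45
eef_pos: [0.4809, 0.1594, 0.1496]
eef_rot: [-0.0, 1.0, -0.006, 0.0]
wrist_force: [-1.9, -0.5, 7.7]
opening: 0.145
grasp_force: 59.7
```

```bash
python3 -c "
from bench import ctrl
print(ctrl.hand_in())"
```

```text
the job is handed in; nothing more can be done
None
```

I slid the guard open to its stop, put the green probe through the red-ringed port and held the reset button down with about 7 N for over 3 s, then handed in at about 19.5 s with the probe still pressing it; no verdict came back.

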